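Change over the air branches at the manifold

ROBOT

A 6-joint arm with a two-finger parallel gripper is mounted at the origin on a cart in front of the work surface, level with it; the furniture and walls round the work are solid. World frame = base frame: x ahead of the robot, y to its left, z up, the work surface at z = 0. Lengths are in m, angles in rad, forces in N, time in s.
With the tool pointing down it reaches from about 0.3 to 0.875 m from the base axis. Payload 6.4 kg.
Tool frame: the origin (TCP) lies between the finger pads; the fingertips stand ctrl.tip_extent ahead of it and the grasp point (between the pads) is the TCP (ctrl.tip_extent is the distance from the TCP to the fingertips, in m); z points along the fingers, y is the line along which they close (so a half turn about z gives the same grasp; the last joint's range is limited). The gripper opens to 85 mm and grips with 20 to 120 N. Pads are 22 mm wide; open, the fingers measure 114 mm over their backs; the gripper's body (76 mm by 85 mm) begins 54 mm behind the grasp point. The pads swing forward as they close: fully open they stand 13 mm farther back than shut.
Start: joints at [1.1, 0.181, 1.607, -0, 1.354, -0.206], TCP at [0.15, 0.555, 0.25] pointing down, gripper open.
Joint ranges: [-2.99, 2.99], [-0.89, 2.07], [0.3, 2.58], [-1.14, 4.28], [0, 2.63], [-3.12, 3.12]. Speed limits (rad/s): [2.57, 2.57, 3.01, 3.14, 3.14, 3.14].

INTERFACE

Orientations are given as a unit quaternion [w, x, y, z].
In Python, from bench import ctrl gives the robot as it stands.
- The arm moves only by the tool send_rows, never from a script. Its arguments are lists of equal length, an entry for each row: "dr": the turn, a rotation vector about the tool's x, y, z in units of 6 degrees (1.0 is 6 degrees), a list of three; "xyz": the shift along the tool's x, y, z in cm, a list of three; "jaw": the opening in per cent of the stroke, from 0 (shut) to 100 (fully open). In form: {"dr": [[wx, wy, wz], ...], "xyz": [[dx, dy, dz], ...], "jaw": [jaw, ...]}. A call has exactly 8 rows; each row is the pose to reach, as a shift and turn from the pose commanded when the call began, along the tool's axes at that moment; what a row does not reach only later rows make up. A row lasts 1/8 s, in which the tool goes at most 62.5 mm and 10.7 degrees, less where a joint would pass 70% of its speed; a pose out of reach is approached as far as the arm can. A call with a gripper value outside its range is refused whole. The fingers move at their own pace and stop on an object; the grip force is fixed at half the most. Time passes only in rows, so rows that repeat a pose let the fingers close, or fill a call up. It gives the time, the measured TCP pose, the force, the opening and the grip force at its end, in the units of the state.
- ctrl.get_obs(): the state, without advancing time (a new reading comes with each control period).
- ctrl.camera(name): name is "side" or "top"; returns the picture (400x640x3 uint8, red, green, blue); there is no depth.
- ctrl.calibration(name): a dict with "camera_matrix" (3x3 intrinsics, pixels), "D" ([k1, k2, p1, p2, k3] as OpenCV has them; the pictures are not rectified), "world_from_camera" (4x4, takes a point from camera to world coordinates). Camera axes: x right, y up, looking along -z (the intrinsics and any distortion apply to the point x, -y, -z); pixel columns grow to the right and rows downward; lengths in m; the calibration is good to about 2 mm. A picture is of the moment at which its call begins. calibration takes no time and is no camera call.
- ctrl.hand_in(): hands the job in; it is judged then, once.
The state is a dict: "time_s": time; "q": joint angles; "dq": joint speeds; "joint_efforts": joint torques, N m; "eef_pos": TCP position; "eef_rot": TCP orientation; "wrist_force": force on the tool from outside, world axes, zero at the start; "torque": the same for the moment, N m; "opening": opening from 0.0 (shut) to 1.0 (fully open); "grasp_force": force on a finger pad.
Only numpy, scipy, OpenCV 4.12 (cv2) and the standard library are available. Lean on these libraries where they do the work, as an engineer would, in place of code of your own. Each camera call takes 0.05 s, during which the arm holds its last target. There are 200 camera calls.

TASK

Change the air manifold over from one branch to the other by pushing its levers with a fingertip, without gripping them: first push the long straight lever fully shut (across its outlet pipe), and only then push the short straight lever fully open (in line above its outlet pipe). Leave the valve with the T-handle as it is set, and do not disturb the things standing around.

Things in the scene. Friction and masses are not known exactly. Their poses are not given: they have to be found in the camera images.
- manifold: Fixed pipe manifold: aluminium plate 140 x 380 mm with three valves in a row, 130 mm apart along its own y, and a 26 mm header pipe behind them (own x = +48 mm, top about 58 mm above the surface); a gauge up to 110 mm high at own y = -180 mm. Which valve sits at which of the three places varies. Origin: at surface level under the middle valve's axis; own -x faces the robot.
- valve_long: Fixed brass valve body in the row on the manifold. Origin on the lever's upright turning axis, at the level of the work surface (lever grip 102 mm higher). Own -x points along its outlet pipe (towards the robot), own +y is to the left of that, own z is up. The outlet pipe ends 85 mm from the axis; its top is 51 mm above the surface. This one carries the long straight lever.
- lever_long (a joint): Angle of the long straight lever, rad: 0 = fully open, lever in line above the outlet pipe (valve's own -x); 1.571 = fully shut, lever across the pipe (valve's own +y). Growing = clockwise from above. Hard stops at 0 and 1.571; it stays where it is left, dry friction about 0.25 N m. Starts open or partly open (0 to 0.35).
- lever_long_tip (a point): End of the long lever's grip, 110 mm from the axis, on the grip's centre line, 102 mm above the work surface. Own x points from it to the axis. From 30 mm out to its end the lever is a straight black plastic grip, 14 mm wide and 16 mm high, from 94 to 110 mm above the work surface, with free space beneath it. 
- valve_short: Fixed brass valve body in the row on the manifold. Origin on the lever's upright turning axis, at the level of the work surface (lever grip 102 mm higher). Own -x points along its outlet pipe (towards the robot), own +y is to the left of that, own z is up. The outlet pipe ends 85 mm from the axis; its top is 51 mm above the surface. This one carries the short straight lever.
- lever_short (a joint): Angle of the short straight lever, rad: 0 = fully open, lever in line above the outlet pipe (valve's own -x); 1.571 = fully shut, lever across the pipe (valve's own +y). Growing = clockwise from above. Hard stops at 0 and 1.571; it stays where it is left, dry friction about 0.25 N m. Starts shut (1.47 to 1.57).
- lever_short_tip (a point): End of the short lever's grip, 70 mm from the axis, on the grip's centre line, 102 mm above the work surface. Own x points from it to the axis. From 30 mm out to its end the lever is a straight black plastic grip, 14 mm wide and 16 mm high, from 94 to 110 mm above the work surface, with free space beneath it. 
- valve_tee: Fixed brass valve body in the row on the manifold. Origin on the lever's upright turning axis, at the level of the work surface (lever grip 102 mm higher). Own -x points along its outlet pipe (towards the robot), own +y is to the left of that, own z is up. The outlet pipe ends 85 mm from the axis; its top is 51 mm above the surface. This one carries the T-handle, a black bar 70 mm long centred on the axis, 14 mm wide, at the same height as the levers. Leave it as it is set.
- lever_tee_tip (a point): One end of the T-handle's bar, 35 mm from its axis, 102 mm above the work surface. It must stay where it is.
- amber_jar: Loose amber jar with a screw cap, diameter 44, height 59 mm, standing in front of the manifold between two outlets. Origin: centre of its underside. Leave it alone.
- binder_clip: Loose black binder clip, 32 x 61 x 30 mm, lying in front of the manifold between the other two outlets. Origin: centre of its underside. Leave it alone.
- drop_bottle: Loose dropper bottle, diameter 33, height 102 mm, standing behind the header pipe. Origin: centre of its underside. Leave it alone.
- swab_cup: Loose cup with swabs, diameter 57, height 99 mm, at the back. Origin: centre of its underside. Leave it alone.
- pen_pot: Loose pot with pens, 79 x 88 x 147 mm, at the back left. Origin: centre of its underside. Leave it alone.

How it is judged:
On the way, in this order (a step that is already met when the one before it is completed fails the run):
1. the long lever is fully shut, the short one still shut (value of joint lever_long above 1.47 rad and value of joint lever_short above 1.25 rad), for 0.2 s.
2. the short lever is fully open, the long one still shut (value of joint lever_long above 1.47 rad and value of joint lever_short below 0.1 rad), for 0.2 s.
At the end, for the whole second after the job is handed in: The long lever is within 0.1 rad of its shut stop, the short lever within 0.1 rad of its open stop, the end of the T-handle within 6 mm of where it was, and the jar, clip, bottle, swab cup and pen pot within 15 mm of where they stood (all of step 2 and distance of lever_tee_tip from where it was at the start of the episode below 0.006 m and not (distance of amber_jar from where it was at the start of the episode above 0.015 m) and not (distance of binder_clip from where it was at the start of the episode above 0.015 m) and not (distance of drop_bottle from where it was at the start of the episode above 0.015 m) and not (distance of swab_cup from where it was at the start of the episode above 0.015 m) and not (distance of pen_pot from where it was at the start of the episode above 0.015 m)); the robot touches nothing.
It fails at once if the short lever is opened before the long one is shut (value of joint lever_short below 1.25 rad and value of joint lever_long below 1.4 rad).
It fails at once if the T-handle is turned (its end moves more than 6 mm) (distance of lever_tee_tip from where it was at the start of the episode above 0.006 m).
It fails at once if a lever is gripped between the fingers ((contact force between the fingers and lever_long above 1 N and y of the grasp point in the frame of lever_long_tip between -0.004 and 0.004 m and x of the grasp point in the frame of lever_long_tip between -0.005 and 0.08 m and z of the grasp point in the frame of lever_long_tip between -0.015 and 0.022 m) or (contact force between the fingers and lever_short above 1 N and y of the grasp point in the frame of lever_short_tip between -0.004 and 0.004 m and x of the grasp point in the frame of lever_short_tip between -0.005 and 0.04 m and z of the grasp point in the frame of lever_short_tip between -0.015 and 0.022 m)).
It fails at once if a thing standing around is lifted or moved more than 15 mm (distance of any of amber_jar, binder_clip, drop_bottle, swab_cup, pen_pot from where it was at the start of the episode above 0.015 m).
It also fails if it takes over 45 s, if anything falls off the work surface, if the arm or the gripper's body presses on something with over 40 N, if the wrist force passes 120 N, or if a joint passes its speed limit or range.

## Working session

There is one attempt and no reset: what is moved stays moved. The work goes in short steps, Python scripts to look and compute and a tool call to move; the robot and the scene stay as the last step left them, time stands still between calls to the robot, and variables do not carry over. Pictures are saved under pics/ and viewed, at most 10 in all, crops included, and the job is handed in when it is done.

Besides the shell and the picture viewer there is one more tool, called after "Emit:" as a command line: name --argument value ..., lists and objects as JSON in quotes. send_rows: Moves the arm, as the interface text tells. Its arguments: {"type":"object","properties":{"dr":{"type":"array","items":{"type":"array","items":{"type":"number"}}},"xyz":{"type":"array","items":{"type":"array","items":{"type":"number"}}},"jaw":{"type":"array","items":{"type":"number"}}},"required":["dr","xyz","jaw"]}

```bash
mkdir -p pics; cat > h.py <<'E'
import numpy as np, cv2
from bench import ctrl
def ray(cam,px):
    c=ctrl.calibration(cam);K=np.array(c["camera_matrix"]);D=np.array(c["D"]);T=np.array(c["world_from_camera"])
    u=cv2.undistortPoints(np.array(px,float).reshape(-1,1,2),K,D).reshape(-1,2)
    d=np.c_[u[:,0],-u[:,1],-np.ones(len(u))]@T[:3,:3].T
    return T[:3,3],d
def onplane(cam,px,z):
    o,d=ray(cam,px); return o+d*((z-o[2])/d[:,2])[:,None]
def proj(cam,P):
    c=ctrl.calibration(cam);K=np.array(c["camera_matrix"]);D=np.array(c["D"]);T=np.linalg.inv(np.array(c["world_from_camera"]))
    p=np.atleast_2d(P)@T[:3,:3].T+T[:3,3]
    return cv2.projectPoints(p*[1,-1,-1],np.zeros(3),np.zeros(3),K,D)[0].reshape(-1,2)
def snap(cam,name):
    im=ctrl.camera(cam); cv2.imwrite(f"pics/{name}.png",cv2.cvtColor(im,cv2.COLOR_RGB2BGR)); return im
E
python3 -c "
from h import *
snap('top','t0');snap('side','s0')
o=ctrl.get_obs();print(o['eef_pos'],o['eef_rot'],ctrl.tip_extent)
for c in('top','side'):print(np.round(ctrl.calibration(c)['world_from_camera'],3))"
```

```text
[0.15024387 0.55452504 0.24946464] [-2.73650999e-04  1.31998537e-01  9.91249577e-01 -7.66027897e-04] 0.019
[[-0.027  0.998 -0.058  0.532]
 [-1.    -0.026  0.013 -0.16 ]
 [ 0.011  0.059  0.998  0.951]
 [ 0.     0.     0.     1.   ]]
[[ 0.868  0.197 -0.455  0.082]
 [-0.496  0.353 -0.793 -1.004]
 [ 0.004  0.915  0.404  0.504]
 [ 0.     0.     0.     1.   ]]
```

View pics/t0.png

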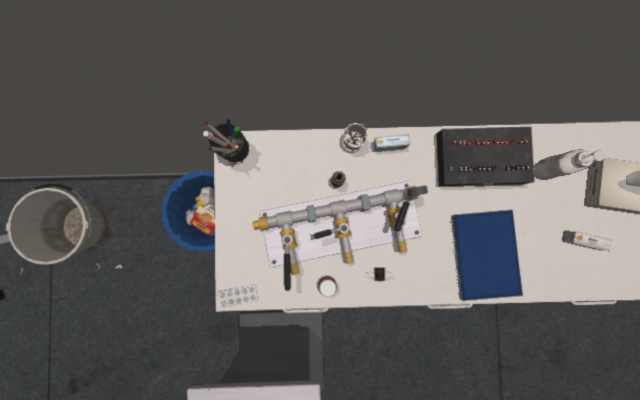

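View pics/s0.png

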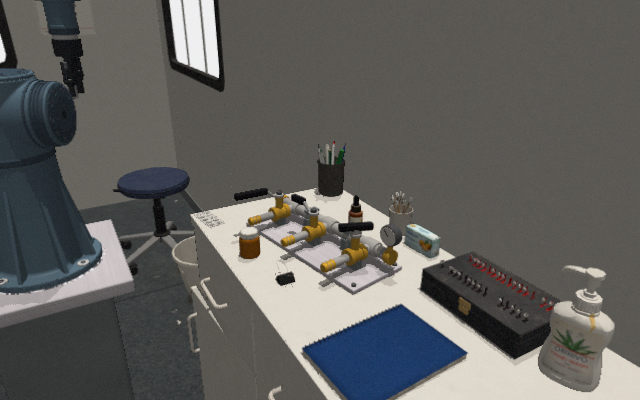

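The top view shows the long lever on the left valve (axis ~(288,238), tip ~(287,289)), and the short lever in the middle (axis ~(343,228), tip ~(312,237)). The tee is on the right at ~(401,217), the jar at (328,287), the clip at (379,274) and the dropper at (338,180). The side view agrees. I'll crop in next.

```bash
python3 -c "
from h import *
im=cv2.imread('pics/t0.png')[165:305,245:435]
cv2.imwrite('pics/c0.png',cv2.resize(im,None,fx=4,fy=4,interpolation=cv2.INTER_CUBIC))
im=cv2.imread('pics/t0.png');m=(im.max(2)<55).astype(np.uint8);m[:165]=0;m[305:]=0;m[:,:245]=0;m[:,435:]=0
n,l,s,c=cv2.connectedComponentsWithStats(m)
for i in range(1,n):
  if s[i,4]>25:
    r=cv2.minAreaRect(np.argwhere(l==i)[:,::-1].astype(np.float32));b=cv2.boxPoints(r)
    print(s[i],np.round(onplane('top',b,.106)[:,:2],3).tolist())
"
```

```text
[336 174   6   6  27] [[0.638, -0.206], [0.648, -0.212], [0.644, -0.221], [0.633, -0.215]]
[394 202  15  29 140] [[0.521, -0.329], [0.583, -0.355], [0.578, -0.368], [0.516, -0.341]]
[315 231  16   7  59] [[0.515, -0.156], [0.523, -0.19], [0.515, -0.191], [0.507, -0.157]]
[285 254   5  36 166] [[0.473, -0.091], [0.473, -0.099], [0.397, -0.098], [0.397, -0.089]]
[375 269   9  11  95] [[0.435, -0.287], [0.435, -0.304], [0.413, -0.303], [0.413, -0.286]]
```

View pics/c0.png

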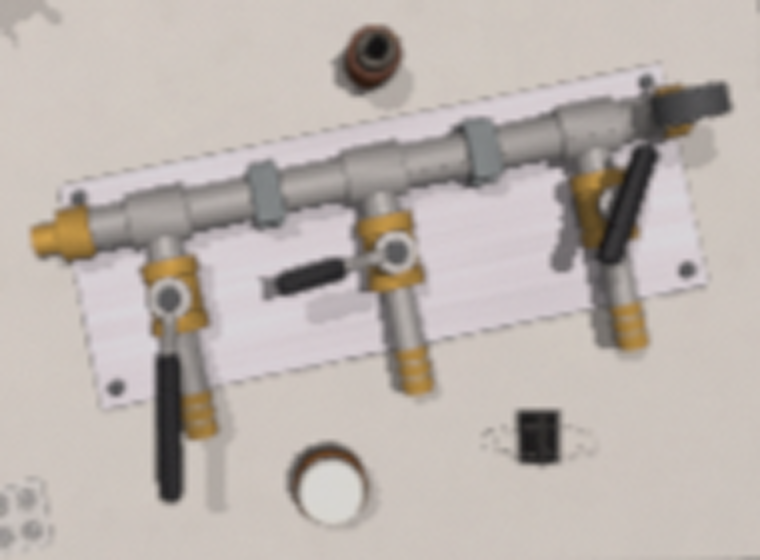

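The crop shows the long hub at (168,298) with its tip at (171,500), and the short hub at (396,251) with its tip at (264,288). The tee bar runs from (648,148) to (610,260). Next I'll work out the geometry.

```bash
cat > plan.py <<'E'
from h import *
full=lambda p:np.array(p)/4+[245,165]-.375
L,S,lt,st,ta,tb=onplane('top',full([(168,298),(396,251),(170,500),(264,288),(648,148),(610,260)]),.108)[:,:2]
u=L-S; psi=np.arctan2(-u[0],u[1])            # manifold yaw
ex=np.array([np.cos(psi),np.sin(psi)]);ey=np.array([-ex[1],ex[0]])
ang=lambda v:np.arctan2(v@ey,-(v@ex))
def pose(H,th,r,off):
    """finger centre at radius r along lever, off = distance clockwise(+)-side normal; tool y along clockwise normal"""
    d=-np.cos(th)*ex+np.sin(th)*ey; n=np.sin(th)*ex+np.cos(th)*ey   # n = growing direction
    return H+r*d+off*n, n
def rel(p,n,z,obs=None):
    """target in cm / 6deg units in present tool frame (tool down)"""
    from scipy.spatial.transform import Rotation as R
    o=obs or ctrl.get_obs();q=o['eef_rot'];M=R.from_quat([q[1],q[2],q[3],q[0]])
    Y=np.r_[n,0];Z=np.array([0,0,-1.]);T=R.from_matrix(np.c_[np.cross(Y,Z),Y,Z])
    return np.round((M.inv()*T).as_rotvec()*30/np.pi,2),np.round(M.inv().apply(np.r_[p,z]-o['eef_pos'])*100,2)
E
python3 -c "
from plan import *
print(L,S,np.linalg.norm(u),np.degrees(psi),'mid tee',(ta+tb)/2, S-(L-S))
print('long',ang(lt-L),np.linalg.norm(lt-L),'short',ang(st-S),np.linalg.norm(st-S),ang((tb-ta)))
th=ang(lt-L)
for z in(.2,.107): print(rel(*pose(L,th,.085,-.04),z))
"
```

```text
[ 0.50541993 -0.09507625] [ 0.52772714 -0.22065405] 0.1275437030500832 10.07275525824966 mid tee [ 0.5502077  -0.34979377] [ 0.55003435 -0.34623185]
long 0.18716384039303469 0.10919098816577838 short 1.5010273748618514 0.07520373999353608 0.541343610262546
(array([-0.01, -0.01, -2.42]), array([-44.06, -59.4 ,   5.03]))
(array([-0.01, -0.01, -2.42]), array([-44.06, -59.38,  14.33]))
```

Emit:
send_rows --dr '[[0,0,-0.3],[0,0,-0.6],[0,0,-0.9],[0,0,-1.2],[0,0,-1.5],[0,0,-1.8],[0,0,-2.1],[0,0,-2.4]]' --xyz '[[-3.5,-4.7,0],[-7,-9.4,0],[-10.5,-14.1,0],[-14,-18.8,0],[-17.5,-23.5,0],[-21,-28.2,0],[-24.5,-33,0],[-28,-37.7,0]]' --jaw '[0,0,0,0,0,0,0,0]'

```text
time_s: 1.1
eef_pos: [0.3222, 0.1161, 0.2503]
eef_rot: [0.0, 0.006, 1.0, 0.0]
wrist_force: [1.3, 0.9, 0.3]
opening: 0.001
grasp_force: 0.0
```

```bash
python3 -c "
from plan import *
o=ctrl.get_obs();print(o['eef_pos'],o['opening'],ctrl.tip_extent,o['time_s'])
th=ang(lt-L)
for z in(.2,.107): print(rel(*pose(L,th,.085,-.04),z))
"
```

```text
[0.32219237 0.1161127  0.25031647] 0.0006924801389257152 0.019 1.1
(array([ 0.  ,  0.01, -0.01]), array([-10.08, -24.9 ,   5.04]))
(array([ 0.  ,  0.01, -0.01]), array([-10.07, -24.9 ,  14.34]))
```

Emit:
send_rows --dr '[[0,0,0],[0,0,0],[0,0,0],[0,0,0],[0,0,0],[0,0,0],[0,0,0],[0,0,0]]' --xyz '[[-2.0,-5,0.5],[-4.0,-10,1.5],[-6,-15,2.5],[-8,-20,3.5],[-10.1,-24.9,4.5],[-10.1,-24.9,6],[-10.1,-24.9,6],[-10.1,-24.9,6]]' --jaw '[0,0,0,0,0,0,0,0]'

```text
time_s: 2.1
eef_pos: [0.4194, -0.1313, 0.1904]
eef_rot: [-0.0, 0.006, 1.0, 0.0]
wrist_force: [-0.7, -0.5, -0.6]
opening: -0.002
grasp_force: 0.0
```

```bash
python3 -c "
from plan import *
o=ctrl.get_obs();print(o['eef_pos'],o['wrist_force'],o['time_s'])
th=ang(lt-L)
print(rel(*pose(L,th,.085,-.04),.107))
im=snap('top','t1')
cv2.imwrite('pics/c1.png',cv2.resize(cv2.cvtColor(im,4)[165:305,245:435],None,fx=4,fy=4,interpolation=2))
print((proj('top',np.r_[o['eef_pos'][:2],o['eef_pos'][2]-.019])-[245,165])*4)
"
```

```text
[ 0.4193594  -0.13132085  0.19037316] [-0.71605076 -0.53300743 -0.63568302] 2.1
(array([ 0.  , -0.  , -0.01]), array([-0.07, -0.28,  8.34]))
[[232.74051496 470.58019106]]
```

View pics/c1.png

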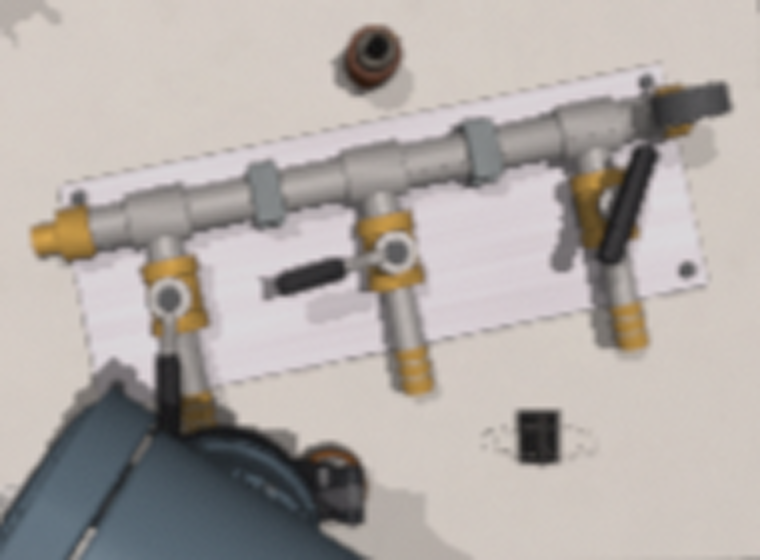

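The view shows the tool over the gap to the right of the long lever, with nothing disturbed. I'll descend beside the lever.

Emit:
send_rows --dr '[[0,0,0],[0,0,0],[0,0,0],[0,0,0],[0,0,0],[0,0,0],[0,0,0],[0,0,0]]' --xyz '[[0,-0.3,2],[0,-0.3,4],[0,-0.3,6],[0,-0.3,7.3],[0,-0.3,8.3],[0,-0.3,8.3],[0,-0.3,8.3],[0,-0.3,8.3]]' --jaw '[0,0,0,0,0,0,0,0]'

```text
time_s: 3.15
eef_pos: [0.4201, -0.1358, 0.1079]
eef_rot: [0.0, 0.007, 1.0, -0.0]
wrist_force: [-0.4, -0.1, -0.8]
opening: -0.0
grasp_force: 0.0
```

```bash
python3 -c "
from plan import *
th=ang(lt-L)
o=ctrl.get_obs();print(o['eef_pos'],o['wrist_force'])
snap('side','s1')
cv2.imwrite('pics/d1.png',cv2.resize(cv2.imread('pics/s1.png')[150:300,180:380],None,fx=4,fy=4,interpolation=2))
for t in np.r_[th,np.linspace(th,1.54,14)[1:]]:
  r=rel(*pose(L,t,.085,-.0215),.107,o);print(round(t,2),r[0][2],r[1])
"
```

```text
[ 0.42006929 -0.13578411  0.1078804 ] [-0.35121097 -0.07743222 -0.84619028]
0.19 -0.02 [0.02 2.02 0.09]
0.29 0.97 [0.2  2.91 0.09]
0.4 1.97 [0.28 3.82 0.09]
0.5 2.96 [0.27 4.73 0.08]
0.6 3.95 [0.17 5.64 0.08]
0.71 4.95 [-0.03  6.53  0.08]
0.81 5.94 [-0.32  7.39  0.08]
0.92 6.94 [-0.7   8.22  0.08]
1.02 7.93 [-1.16  9.01  0.08]
1.12 8.92 [-1.7   9.74  0.08]
1.23 9.92 [-2.31 10.42  0.08]
1.33 10.91 [-2.99 11.03  0.08]
1.44 11.9 [-3.73 11.56  0.08]
1.54 12.9 [-4.53 12.01  0.08]
```

View pics/d1.png

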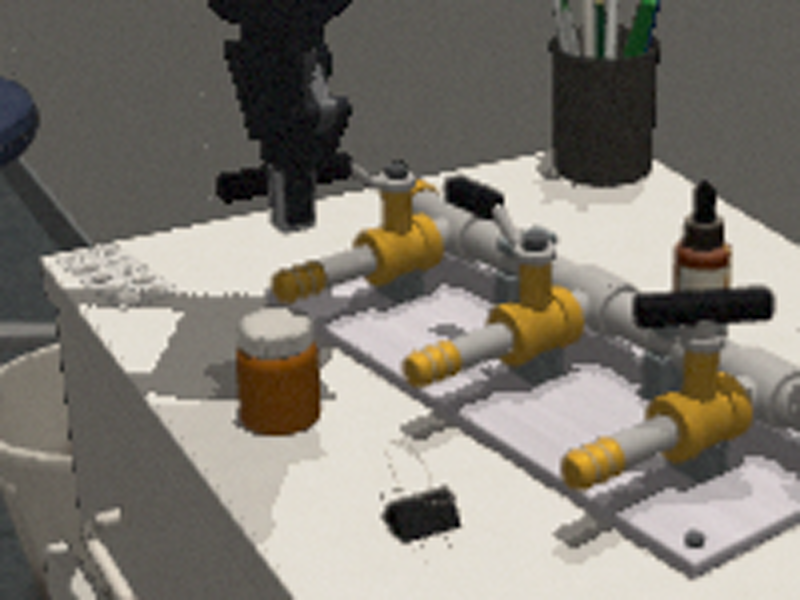

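The side crop shows the closed fingertip at (293,215) just in front of the long lever's grip and reaching slightly below it. Next I'll push along the arc.

Emit:
send_rows --dr '[[0,0,0],[0,0,1.0],[0,0,2.0],[0,0,3.0],[0,0,4.0],[0,0,4.9],[0,0,5.9],[0,0,6.9]]' --xyz '[[0,2.0,0.1],[0.2,2.9,0.1],[0.3,3.8,0.1],[0.3,4.7,0.1],[0.2,5.6,0.1],[0,6.5,0.1],[-0.3,7.4,0.1],[-0.7,8.2,0.1]]' --jaw '[0,0,0,0,0,0,0,0]'

```text
time_s: 4.2
eef_pos: [0.4281, -0.0542, 0.1068]
eef_rot: [0.001, 0.361, 0.932, -0.001]
wrist_force: [-1.9, -3.6, 1.4]
opening: 0.004
grasp_force: 1.7
```

```bash
python3 -c "
from plan import *
o=ctrl.get_obs();print(o['eef_pos'],o['wrist_force'],o['q'])
for t in np.r_[np.linspace(.92,1.54,7),1.57]:
  r=rel(*pose(L,t,.085,-.0215),.107,o);print(round(t,2),r[0][2],r[1])
"
```

```text
[ 0.42812119 -0.05417121  0.10681946] [-1.88537929 -3.59116368  1.3773042 ] [-4.01423090e-01  5.27267009e-02  2.07432784e+00 -1.51550875e-03
  1.01329515e+00 -1.23195601e+00]
0.92 0.05 [ 0.04  0.08 -0.02]
1.02 1.03 [ 0.21  0.97 -0.02]
1.13 2.02 [ 0.29  1.87 -0.02]
1.23 3.01 [ 0.28  2.77 -0.02]
1.33 3.99 [ 0.17  3.67 -0.02]
1.44 4.98 [-0.03  4.56 -0.02]
1.54 5.97 [-0.32  5.41 -0.02]
1.57 6.25 [-0.42  5.66 -0.02]
```

Emit:
send_rows --dr '[[0,0,1.0],[0,0,2.0],[0,0,3.0],[0,0,4.0],[0,0,5.0],[0,0,6.0],[0,0,6.2],[0,0,6.2]]' --xyz '[[0.2,1.0,0],[0.3,1.9,0],[0.3,2.8,0],[0.2,3.7,0],[0,4.6,0],[-0.3,5.4,0],[-0.4,5.7,0],[-0.4,5.7,0]]' --jaw '[0,0,0,0,0,0,0,0]'

```text
time_s: 5.2
eef_pos: [0.4678, -0.0149, 0.1063]
eef_rot: [-0.001, 0.638, 0.77, -0.002]
wrist_force: [-7.6, -6.3, 4.5]
opening: -0.001
grasp_force: 4.0
```

```bash
python3 -c "
from plan import *
o=ctrl.get_obs();print(o['eef_pos'],o['wrist_force'],rel(*pose(L,1.57,.085,-.0215),.107,o))
"
```

```text
[ 0.46780725 -0.01488941  0.10630674] [-7.63522522 -6.33131444  4.4534828 ] (array([-0.03,  0.01,  0.1 ]), array([-0.06,  0.14, -0.07]))
```

Emit:
send_rows --dr '[[0,0,0.1],[0,0,0.1],[0,0,0.1],[0,0,0.1],[0,0,0.1],[0,0,0.1],[0,0,0.1],[0,0,0.1]]' --xyz '[[0,0.1,0],[0,0.2,0],[0,0.3,0],[0,0.3,0],[0,0.3,0],[0,0.3,0],[0,0.3,0],[0,0.3,0]]' --jaw '[0,0,0,0,0,0,0,0]'

```text
time_s: 6.2
eef_pos: [0.4682, -0.0147, 0.1062]
eef_rot: [-0.003, 0.642, 0.767, -0.004]
wrist_force: [-18.6, -8.3, 14.0]
opening: -0.004
grasp_force: 10.3
```

The lever is against its stop, so I'll back off and rise.

Emit:
send_rows --dr '[[0,0,0],[0,0,0],[0,0,0],[0,0,0],[0,0,0],[0,0,0],[0,0,0],[0,0,0]]' --xyz '[[0,-0.7,0],[0,-1.5,0],[0,-2,0],[0,-2,-2],[0,-2,-4],[0,-2,-6],[0,-2,-8],[0,-2,-8]]' --jaw '[0,0,0,0,0,0,0,0]'

```text
time_s: 7.2
eef_pos: [0.4534, -0.0172, 0.1877]
eef_rot: [0.002, 0.642, 0.766, 0.001]
wrist_force: [0.8, -0.4, -0.7]
opening: -0.001
grasp_force: 0.0
```

```bash
python3 -c "
from plan import *
o=ctrl.get_obs();th=ang(st-S);print(o['eef_pos'],th)
for f in(.034,.04):print(rel(*pose(S,1.55,.052,f),.107,o))
"
```

```text
[ 0.45337041 -0.01723701  0.18772434] 1.5010273748618514
(array([ 0.03,  0.02, -0.2 ]), array([-16.04,   7.03,   8.12]))
(array([ 0.03,  0.02, -0.2 ]), array([-16.03,   7.63,   8.13]))
```

Emit:
send_rows --dr '[[0,0,-0.2],[0,0,-0.2],[0,0,-0.2],[0,0,-0.2],[0,0,-0.2],[0,0,-0.2],[0,0,-0.2],[0,0,-0.2]]' --xyz '[[-4,2,0],[-8,4,0],[-12,6,0],[-16,7.5,0],[-16,7.5,0],[-16,7.5,0],[-16,7.5,0],[-16,7.5,0]]' --jaw '[0,0,0,0,0,0,0,0]'

```text
time_s: 8.2
eef_pos: [0.5537, -0.1605, 0.1863]
eef_rot: [-0.0, 0.634, 0.773, 0.0]
wrist_force: [-0.3, -0.3, -0.6]
opening: 0.003
grasp_force: 0.0
```

```bash
python3 -c "
from plan import *
o=ctrl.get_obs();print(o['eef_pos'])
print(rel(*pose(S,1.55,.052,.038),.107,o))
im=snap('top','t2')
cv2.imwrite('pics/c2.png',cv2.resize(cv2.cvtColor(im,4)[165:305,225:415],None,fx=4,fy=4,interpolation=2))
"
```

```text
[ 0.55367574 -0.16054104  0.18633045]
(array([ 0., -0.,  0.]), array([-0.19,  0.08,  7.93]))
```

View pics/c2.png

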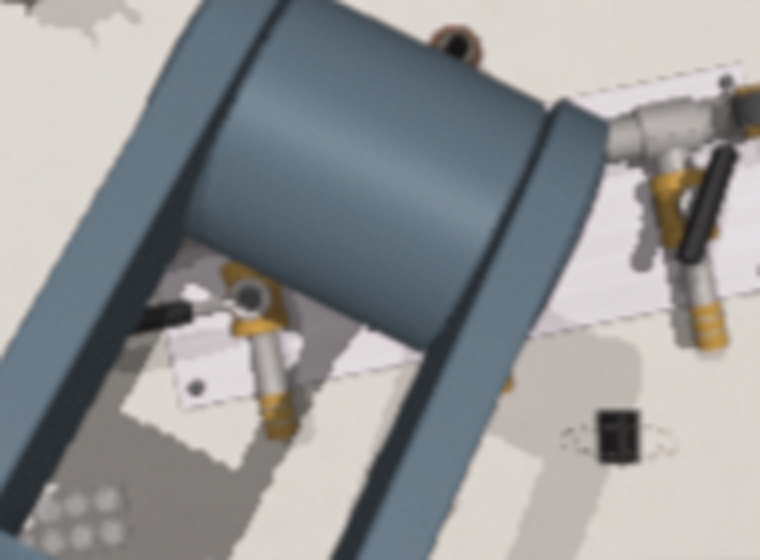

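The long lever now lies across its pipe, from (248,298) to (140,325), so it is shut. The tee and clip haven't moved. I'll descend behind the short lever.

Emit:
send_rows --dr '[[0,0,0],[0,0,0],[0,0,0],[0,0,0],[0,0,0],[0,0,0],[0,0,0],[0,0,0]]' --xyz '[[-0.2,0.1,2],[-0.2,0.1,4],[-0.2,0.1,6],[-0.2,0.1,7.2],[-0.2,0.1,7.9],[-0.2,0.1,7.9],[-0.2,0.1,7.9],[-0.2,0.1,7.9]]' --jaw '[0,0,0,0,0,0,0,0]'

```text
time_s: 9.25
eef_pos: [0.5558, -0.1635, 0.1081]
eef_rot: [0.001, 0.635, 0.773, 0.0]
wrist_force: [-1.0, -0.0, -0.2]
opening: 0.005
grasp_force: 0.0
```

```bash
python3 -c "
from plan import *
o=ctrl.get_obs();print(o['eef_pos'],o['wrist_force'])
for t in np.linspace(1.55,0.0,16):
  r=rel(*pose(S,t,.052,.0215),.107,o);print(round(t,2),r[0][2],r[1])
"
```

```text
[ 0.55581645 -0.16348802  0.10806957] [-0.96761387 -0.03535693 -0.15337897]
1.55 -0.01 [ 0.14 -1.72  0.1 ]
1.45 -0.99 [ 0.33 -2.27  0.1 ]
1.34 -1.98 [ 0.47 -2.83  0.1 ]
1.24 -2.97 [ 0.55 -3.41  0.1 ]
1.14 -3.95 [ 0.57 -3.99  0.1 ]
1.03 -4.94 [ 0.52 -4.57  0.1 ]
0.93 -5.93 [ 0.42 -5.14  0.1 ]
0.83 -6.91 [ 0.26 -5.7   0.1 ]
0.72 -7.9 [ 0.04 -6.24  0.1 ]
0.62 -8.89 [-0.23 -6.75  0.1 ]
0.52 -9.87 [-0.55 -7.24  0.1 ]
0.41 -10.86 [-0.92 -7.68  0.1 ]
0.31 -11.85 [-1.34 -8.09  0.1 ]
0.21 -12.83 [-1.8  -8.45  0.1 ]
0.1 -13.82 [-2.29 -8.76  0.1 ]
0.0 -14.81 [-2.81 -9.02  0.1 ]
```

Emit:
send_rows --dr '[[0,0,0],[0,0,-1.0],[0,0,-2.0],[0,0,-3.0],[0,0,-4.0],[0,0,-5.0],[0,0,-6.0],[0,0,-6.9]]' --xyz '[[0.1,-1.7,0.1],[0.3,-2.3,0.1],[0.5,-2.8,0.1],[0.55,-3.4,0.1],[0.6,-4.0,0.1],[0.5,-4.6,0.1],[0.4,-5.1,0.1],[0.3,-5.7,0.1]]' --jaw '[0,0,0,0,0,0,0,0]'

```text
time_s: 10.25
eef_pos: [0.4992, -0.1703, 0.1067]
eef_rot: [0.0, 0.319, 0.948, 0.001]
wrist_force: [2.7, 4.0, 0.1]
opening: -0.0
grasp_force: 2.5
```

```bash
python3 -c "
from plan import *
o=ctrl.get_obs();print(o['eef_pos'],o['wrist_force'])
for t in np.linspace(.83,0.0,9):
  r=rel(*pose(S,t,.052,.0215),.107,o);print(round(t,2),r[0][2],r[1])
"
```

```text
[ 0.49924608 -0.17027744  0.1067321 ] [2.72799919 4.01445323 0.06783116]
0.83 0.05 [-0.13 -0.12 -0.03]
0.73 -0.94 [ 0.07 -0.66 -0.03]
0.62 -1.93 [ 0.21 -1.23 -0.03]
0.52 -2.92 [ 0.29 -1.81 -0.03]
0.42 -3.91 [ 0.31 -2.39 -0.03]
0.31 -4.9 [ 0.27 -2.97 -0.03]
0.21 -5.89 [ 0.17 -3.55 -0.03]
0.1 -6.89 [ 0.01 -4.11 -0.04]
0.0 -7.88 [-0.21 -4.65 -0.04]
```

Emit:
send_rows --dr '[[0,0,-1.0],[0,0,-2.0],[0,0,-3.0],[0,0,-4.0],[0,0,-5.0],[0,0,-6.0],[0,0,-7.0],[0,0,-7.8]]' --xyz '[[0.1,-0.7,0],[0.2,-1.2,0],[0.3,-1.8,0],[0.3,-2.4,0],[0.3,-3.0,0],[0.2,-3.6,0],[0,-4.1,0],[-0.2,-4.6,0]]' --jaw '[0,0,0,0,0,0,0,0]'

```text
time_s: 11.25
eef_pos: [0.4712, -0.2077, 0.106]
eef_rot: [-0.001, -0.084, 0.996, 0.002]
wrist_force: [-3.5, 5.4, 2.3]
opening: 0.003
grasp_force: 2.8
```

```bash
python3 -c "
from plan import *
o=ctrl.get_obs();print(o['eef_pos'],o['wrist_force'],rel(*pose(S,0,.052,.0215),.107,o))
"
```

```text
[ 0.47118722 -0.20769804  0.10600995] [-3.54412215  5.42147003  2.32556599] (array([ 0.03, -0.02, -0.08]), array([-0.14, -0.11, -0.1 ]))
```

Emit:
send_rows --dr '[[0,0,-0.1],[0,0,-0.1],[0,0,-0.1],[0,0,-0.1],[0,0,-0.1],[0,0,-0.1],[0,0,-0.1],[0,0,-0.1]]' --xyz '[[0,-0.1,0],[0,-0.2,0],[0,-0.3,0],[0,-0.4,0],[0,-0.4,0],[0,-0.4,0],[0,-0.4,0],[0,-0.4,0]]' --jaw '[0,0,0,0,0,0,0,0]'

```text
time_s: 12.25
eef_pos: [0.4717, -0.2114, 0.1059]
eef_rot: [-0.002, -0.088, 0.996, 0.002]
wrist_force: [-5.6, 5.2, 1.9]
opening: -0.0
grasp_force: 3.0
```

Emit:
send_rows --dr '[[0,0,0],[0,0,0],[0,0,0],[0,0,0],[0,0,0],[0,0,0],[0,0,0],[0,0,0]]' --xyz '[[0,-0.1,0],[0,-0.2,0],[0,-0.3,0],[0,-0.4,0],[0,-0.4,0],[0,-0.4,0],[0,-0.4,0],[0,-0.4,0]]' --jaw '[0,0,0,0,0,0,0,0]'

```text
time_s: 13.25
eef_pos: [0.4716, -0.2119, 0.1057]
eef_rot: [-0.003, -0.088, 0.996, 0.005]
wrist_force: [-7.2, 18.5, 11.0]
opening: -0.001
grasp_force: 10.3
```

At the stop. I'll back off along +y, rise and move clear.

Emit:
send_rows --dr '[[0,0,0],[0,0,0],[0,0,0],[0,0,0],[0,0,0],[0,0,0],[0,0,0],[0,0,0]]' --xyz '[[0,0.8,0],[0,1.6,0],[0,2,-1],[0,2,-4],[0,2,-8],[2,2,-12],[6,2,-16],[10,2,-16]]' --jaw '[0,0,0,0,0,0,0,0]'

```text
time_s: 14.25
eef_pos: [0.3725, -0.2165, 0.2708]
eef_rot: [0.003, -0.088, 0.996, -0.003]
wrist_force: [-0.2, -0.5, -0.3]
opening: -0.001
grasp_force: 0.0
```

Emit:
send_rows --dr '[[0,0,0],[0,0,0],[0,0,0],[0,0,0],[0,0,0],[0,0,0],[0,0,0],[0,0,0]]' --xyz '[[0,5,0],[0,10,0],[0,15,0],[0,20,0],[0,25,0],[0,25,0],[0,25,0],[0,25,0]]' --jaw '[0,0,0,0,0,0,0,0]'

```text
time_s: 15.25
eef_pos: [0.3287, 0.0303, 0.2666]
eef_rot: [0.0, -0.086, 0.996, -0.0]
wrist_force: [-0.3, 0.6, 0.5]
opening: 0.002
grasp_force: 0.0
```

```bash
python3 -c "
from plan import *
im=snap('top','t3')
cv2.imwrite('pics/c3.png',cv2.resize(cv2.cvtColor(im,4)[165:305,245:435],None,fx=4,fy=4,interpolation=2))
"
```

```text
(no output)
```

View pics/c3.png

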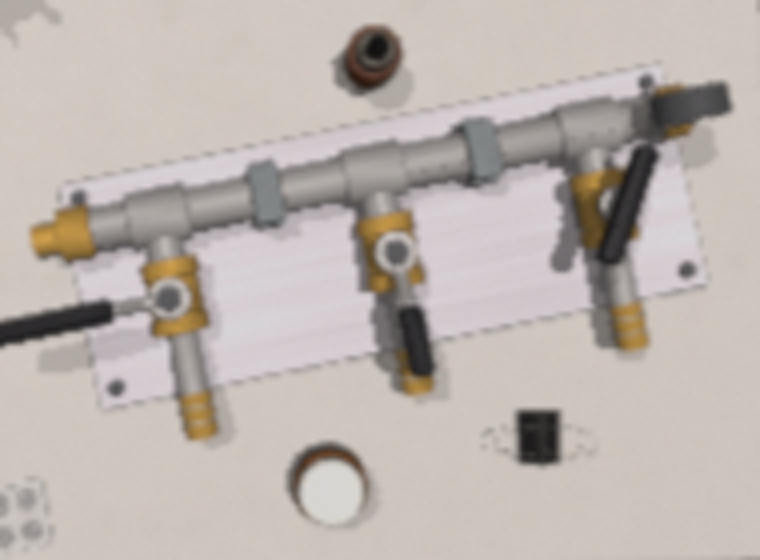

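The long lever is shut, from (168,298) out to (0,332). The short lever is open above its pipe, with its tip at (422,374). The tee, jar, clip and bottle are unchanged.

```bash
python3 -c "
from bench import ctrl
print(ctrl.hand_in())"
```

```text
the job is handed in; nothing more can be done
None
```

I pushed the long lever fully shut and then the short lever fully open, each to its stop without gripping. The final top view showed the T-handle, jar, clip and bottle unmoved (the swab cup and pen pot were outside that crop). I handed the job in at about 15 s; no verdict came back.

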